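Put three mixed-up steel containers back on their own trays

ROBOT

A 6-joint arm with a two-finger parallel gripper is mounted at the origin on the work surface. World frame = base frame: x ahead of the robot, y to its left, z up, the work surface at z = 0. Lengths are in m, angles in rad, forces in N, time in s.
With the tool pointing down it reaches from about 0.3 to 0.825 m from the base axis. Payload 5.4 kg.
Tool frame: the origin (TCP) lies at the very end of the fingers, on their centre line; the grasp point (between the pads) lies 19 mm behind it; z points along the fingers, y is the line along which they close (so a half turn about z gives the same grasp; the last joint's range is limited). The gripper opens to 92 mm and grips with 3 to 60 N. Pads are 20 mm wide; open, the fingers measure 128 mm over their backs; the gripper's body (75 mm by 189 mm) begins 69 mm behind the grasp point.
Start: joints at [-0.21, 0.158, 1.597, -0, 1.386, -0.21], TCP at [0.575, -0, 0.215] pointing down, gripper open.
Joint ranges: [-2.91, 2.91], [-0.94, 2.29], [0.18, 2.7], [-1.29, 4.43], [0.17, 2.64], [-3, 3]. Speed limits (rad/s): [2.57, 2.57, 3.14, 3.14, 3.14, 3.14].

INTERFACE

Orientations are given as a rotation vector (axis times angle).
In Python, from workcell import bot gives the robot as it stands. Calls block until the motion is done:
- bot.goto(position, orientation): joint-space move of the TCP to a pose.
- bot.line_to(position, rot=None, max_speed=0.15): straight line of the TCP; rot=None keeps the orientation; max_speed is the mean speed in m/s.
- bot.set_joints(angles): joint-space move.
- bot.set_gripper(opening, newtons=None): opening from 0.0 (shut) to 1.0 (fully open); newtons is the grip in N (None keeps the last); returns when the fingers have stopped.
- bot.hold(seconds).
- bot.inverse_kinematics(position, orientation): joint angles nearest the present ones, or None.
- bot.read_camera(name): name is "scene" or "side" or "wrist"; returns a dict with "pixels" (400x640x3 uint8, blue, green, red), "fx", "fy", "cx", "cy" (pixels), "R" (3x3) and "t" (3): a world point X has camera coordinates R X + t. Camera axes: x right, y down, z forward; pixel columns grow to the right and rows downward; lengths in m; the calibration is good to about 2 mm. A picture is of the moment at which its call begins. There is no depth.
A pose or a line that the arm cannot do raises bot.MotionError and nothing moves.
- bot.job_done(): hands the job in; it is judged then, once.
Readings, each from a call of its own:
- bot.current_clock(): time.
- bot.current_joints(): joint angles.
- bot.current_joint_vel(): joint speeds.
- bot.current_effort(): joint torques, N m.
- bot.current_ee_pos(): TCP position.
- bot.current_tool_rot(): TCP orientation.
- bot.current_contact_force(): force on the tool from outside, world axes, zero at the start.
- bot.current_ft_torque(): the same for the moment, N m.
- bot.current_opening(): opening from 0.0 (shut) to 1.0 (fully open).
- bot.current_grip_force(): force on a finger pad.
Only numpy, scipy, OpenCV 4.12 (cv2) and the standard library are available. Lean on these libraries where they do the work, as an engineer would, in place of code of your own. Each camera call takes 0.05 s, during which the arm holds its last target. There are 200 camera calls.

TASK

The round shaker, the square tin and the oblong sachet caddy have each been put back on the wrong black tray: stand each upright in the middle of the tray of its own shape (round, square, oblong), the tin and the caddy in line with their trays' sides. The bare bench is wet with cleaner, so no container may be stood on it: park one on the empty white board on the way, and leave the board empty again. Do not tip any container, and do not push the ramekin or the timer away.

Things in the scene. Friction and masses are not known exactly. Their poses are not given: they have to be found in the camera images.
- shaker_center (a point): round steel shaker, a plain upright cylinder 62 mm in diameter (65 mm over its lid, from 63 to 70 mm up) and 75 mm tall, flat perforated top, about 0.25 kg, loose. The point is its centre, half-way up (37.5 mm above its underside); z is its axis, up.
- tin_center (a point): square steel tin with a flat lid, 56 x 56 mm (lid, from 58 mm up, 59 x 59 mm) and 74 mm tall with its small black lid button (16 mm across, 6 mm high), about 0.28 kg, loose. The point is its centre, 37 mm above its underside; x and y run along its sides, z up.
- caddy_center (a point): oblong open-topped steel caddy holding upright paper sachets, 86 mm long (its x) by 50 mm wide (its y), 66 mm tall, walls 3 mm, about 0.22 kg, loose; the sachets stay below its rim and move with it. Grip it across its 50 mm width. The point is its centre, 33 mm above its underside; z up.
- tray_round: round shallow black rubber tray, fixed, outside 120 mm in diameter, inside 110 mm, floor 4 mm thick, rim 10 mm high. Origin: centre of its underside, on the bench.
- tray_square: square shallow black rubber tray, fixed, outside 106 x 106 mm, inside 98 x 98 mm, floor 4 mm thick, rim 10 mm high. Origin: centre of its underside, on the bench, whose top is at height 0; x and y along its sides.
- tray_oblong: oblong shallow black rubber tray, fixed, outside 132 mm long (its x) by 88 mm wide (its y), inside 124 x 80 mm, floor 4 mm thick, rim 10 mm high. Origin: centre of its underside, on the bench, whose top is at height 0; x along its length.
- board: white plastic board, fixed, 130 mm (its x) by 110 mm (its y), 12 mm thick, no rim, empty at the start: the free spot. Origin: centre of its underside, on the bench.
- ramekin_center (a point): loose white ceramic ramekin (a small flared bowl), 72 mm across its rim and 42 mm high, standing among the trays. The point is its centre, 21 mm up.
- timer_center (a point): loose round white kitchen timer, 64 mm in diameter and 45 mm high with its grey grip bar, standing among the trays. The point is 18 mm above its underside.
Not all that is in view belongs to the job. What is shaped like the part that bears caddy_center but blue is not meant. What is shaped like the tray_round but brown is not meant.

How it is judged:
By the outcome, as a careful person would: the job done as asked, in the order asked, and still so for the second after the job is handed in, with the robot touching nothing.
It also fails if it takes over 115 s, if anything falls off the work surface, if the arm or the gripper's body presses on something with over 40 N, if the wrist force passes 120 N, or if a joint passes its speed limit or range.

## Working session

There is one attempt and no reset: what is moved stays moved. The work goes in short steps, each a Python script; the robot and the scene stay as the last script left them, time stands still between calls to the robot, and variables do not carry over. Pictures are saved under pics/ and viewed, at most 14 in all, crops included, and the job is handed in when it is done.

```bash
mkdir -p pics; ls; python3 - <<'E'
from workcell import bot
import cv2,pickle
d={}
for n in("scene","side","wrist"):
    c=bot.read_camera(n); d[n]=c; cv2.imwrite(f"pics/{n}0.png",c["pixels"])
    print(n,c["fx"],c["cx"],c["cy"],(-c["R"].T@c["t"]).round(3),c["R"][2].round(2))
pickle.dump(d,open("c0.pkl","wb"))
print(bot.current_clock())
E
```

```text
pics
scene 493.5460930189137 326.618257878918 202.39252900582113 [1.059 0.377 0.913] [-0.49 -0.34 -0.8 ]
side 367.46790272582837 325.3886505664921 196.39289691098367 [ 0.317 -0.483  0.754] [ 0.24  0.56 -0.79]
wrist 300.73099342669343 314.8760305416873 200.1938846697868 [0.574 0.084 0.384] [-0.   -0.3  -0.96]
0.15
```

View pics/scene0.png

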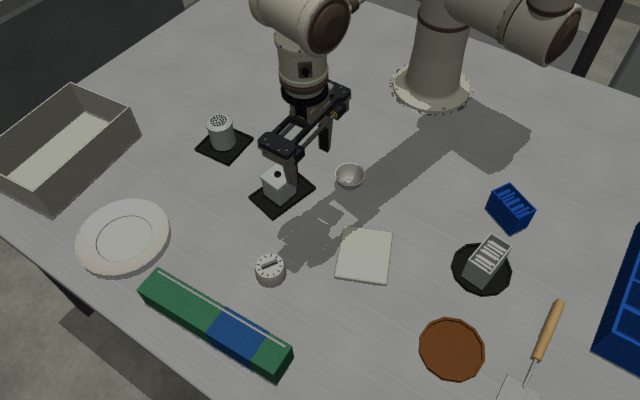

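View pics/side0.png

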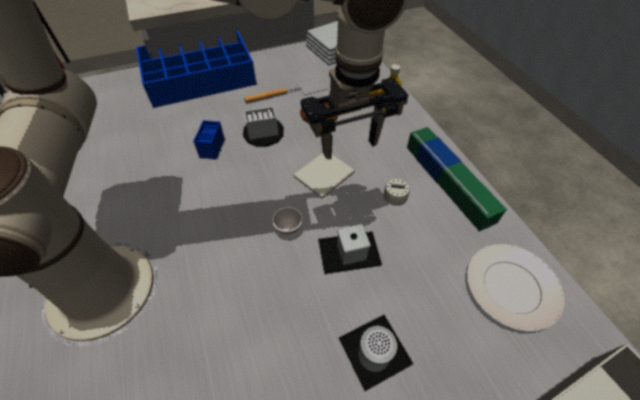

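View pics/wrist0.png

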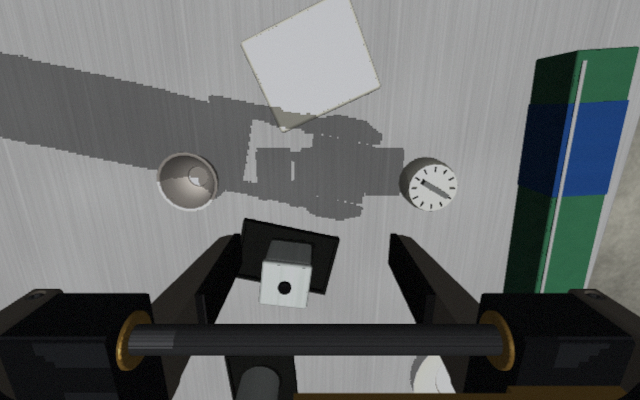

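The scene view shows three mismatches:
- The shaker is on a black tray at (223,145).
- The tin is on a black tray at (282,194).
- The steel caddy is on the round black tray at (482,268).

The blue caddy at (510,208) and the brown disc at (451,348) are decoys. The board is at (364,256), the ramekin at (349,176) and the timer at (270,268). I'll get rough positions first, then take closer wrist views.

```bash
cat > h.py <<'E'
import numpy as np,cv2,pickle
from scipy.spatial.transform import Rotation as Ro
def ray(c,uv,z):
    """pixels (N,2) -> world points on plane z"""
    uv=np.atleast_2d(np.asarray(uv,float)); C=-c["R"].T@c["t"]
    d=np.c_[(uv[:,0]-c["cx"])/c["fx"],(uv[:,1]-c["cy"])/c["fy"],np.ones(len(uv))]@c["R"]
    return C+d*((z-C[2])/d[:,2])[:,None]
def proj(c,X):
    p=np.atleast_2d(X)@c["R"].T+c["t"]; return np.c_[c["fx"]*p[:,0]/p[:,2]+c["cx"],c["fy"]*p[:,1]/p[:,2]+c["cy"]]
def down(yaw):  # tool z down, tool y (closing line) at angle yaw+90deg, x axis at yaw
    return (Ro.from_euler('z',yaw)*Ro.from_euler('x',np.pi)).as_rotvec()
E
python3 - <<'E'
from h import *
from workcell import bot
d=pickle.load(open("c0.pkl","rb")); s,w,e=d["scene"],d["wrist"],d["side"]
for n,uv,z in [("shaker top",(219,120),.079),("tin top",(279,174),.08),("caddy top",(492,248),.07),("board",(364,256),.012),("ramekin rim",(350,172),.042),("timer",(269,263),.04),("blue",(512,200),.066)]:
    print(n,ray(s,uv,z).round(3))
print("side shaker",ray(e,(378,343),.079).round(3),"tin",ray(e,(353,238),.074).round(3),"wrist tin",ray(w,(285,288),.078).round(3),'caddy',ray(e,(260,115),.07).round(3))
print(bot.current_tool_rot(),Ro.from_rotvec(bot.current_tool_rot()).as_matrix().round(2), Ro.from_rotvec(down(0)).as_matrix().round(2))
E
```

```text
shaker top [[ 0.484 -0.337  0.079]]
tin top [[ 0.54  -0.112  0.08 ]]
caddy top [[0.452 0.353 0.07 ]]
board [[0.578 0.135 0.012]]
ramekin rim [[ 0.421 -0.001  0.042]]
timer [[ 0.714 -0.008  0.04 ]]
blue [[0.313 0.341 0.066]]
side shaker [[ 0.484 -0.341  0.079]] tin [[ 0.536 -0.124  0.074]] wrist tin [[ 0.539 -0.118  0.078]] caddy [[0.463 0.346 0.07 ]]
[-2.22049711e+00 -2.22070581e+00  1.23229141e-03] [[-0.  1. -0.]
 [ 1.  0.  0.]
 [ 0. -0. -1.]] [[ 1.  0.  0.]
 [ 0. -1. -0.]
 [ 0.  0. -1.]]
```

```bash
python3 - <<'E'
from h import *
from workcell import bot
r=bot.current_tool_rot(); d={}; ims=[]
for n,p in [("tin",(.54,-.125,.215)),("shaker",(.484,-.35,.215)),("caddy",(.457,.335,.215)),("board",(.578,.12,.215))]:
    bot.goto(p,r); bot.hold(.2); c=bot.read_camera("wrist"); d[n]=c; ims.append(c["pixels"][:330,120:520]); print(n,bot.current_clock())
pickle.dump(d,open("c1.pkl","wb"))
cv2.imwrite("pics/w1.png",np.vstack([np.hstack(ims[:2]),np.hstack(ims[2:])])[:,:800][:600] if 0 else cv2.resize(np.vstack([np.hstack(ims[:2]),np.hstack(ims[2:])]),(727,600)))
E
```

```text
tin 0.9833
shaker 2.1583
caddy 4.8417
board 6.0667
```

View pics/w1.png

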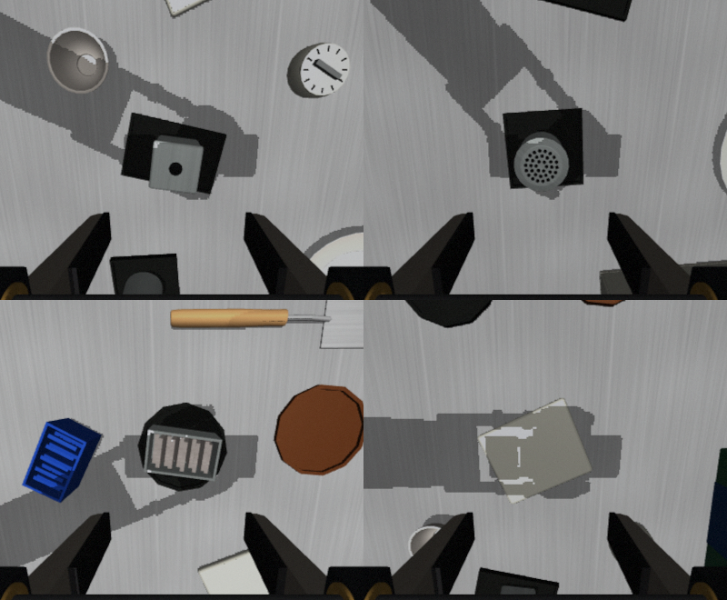

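The 2x2 montage of wrist views (top row tin, shaker; bottom row caddy, board) reads as follows:
- The tin at (177,165) is on the oblong black tray.
- The shaker at (541,160) is on the square black tray.
- The grey steel caddy at (183,450) is on the round black tray. It is the one meant, because it is steel with sachets. The one at (62,460) is blue.
- The round tray is the black one. The disc at (320,430) is brown, so it is not meant.
- The board at (535,450) is empty.

Next I'll measure the trays and enlarge the containers.

```bash
python3 - <<'E'
from h import *
d=pickle.load(open("c1.pkl","rb")); cr=[]
for n,P in [("tin",(.54,-.118,.04)),("shaker",(.484,-.338,.04)),("caddy",(.457,.35,.04)),("board",(.578,.135,.012))]:
    c=d[n]; im=c["pixels"]; V=im.max(2); u,v=proj(c,P)[0].astype(int)
    if n=="board":
        S=im[...,2].astype(int)-im[...,0]; m=(S>6).astype(np.uint8)  # see what separates
        print("board px",im[v,u],im[v,u-20],"bench",im[v-75,u])
    else: m=(V<45).astype(np.uint8)
    m=cv2.morphologyEx(m,cv2.MORPH_OPEN,np.ones((3,3)))
    win=np.zeros_like(m); win[max(v-80,0):v+70,u-85:u+85]=1; m*=win
    k,L,st,ce=cv2.connectedComponentsWithStats(m); i=1+st[1:,4].argmax()
    pts=np.argwhere(L==i)[:,::-1]; hull=cv2.convexHull(pts.astype(np.int32))[:,0]
    W=ray(c,hull,.012 if n=="board" else .010)[:,:2]
    (cx,cy),(a,b),ang=cv2.minAreaRect((W*1000).astype(np.float32)); cc=cv2.minEnclosingCircle((W*1000).astype(np.float32))
    print(n,"px",u,v,"rect",round(cx,1),round(cy,1),round(a,1),round(b,1),round(ang,1),"circ",np.round(cc[0],1),round(cc[1],1))
    x0,y0=u-50,v-45; cr.append(cv2.resize(im[y0:y0+75,x0:x0+100],None,fx=4,fy=4,interpolation=cv2.INTER_CUBIC)); print(" crop origin",x0,y0)
cv2.imwrite("pics/crop.png",np.vstack([np.hstack(cr[:2]),np.hstack(cr[2:])]))
E
```

```text
tin px 315 176 rect 532.7 -116.0 88.2 131.3 77.1 circ [ 533. -116.] 77.4
 crop origin 265 131
shaker px 314 172 rect 488.8 -334.0 105.4 105.6 3.9 circ [ 489.  -333.8] 73.3
 crop origin 264 127
caddy px 315 168 rect 465.1 368.4 86.7 121.8 84.3 circ [463.4 350.9] 60.9
 crop origin 265 123
board px [111 120 120] [108 115 118] bench [150 149 149]
board px 315 165 rect 569.5 130.8 128.1 108.2 24.2 circ [574.7 130.8] 75.8
 crop origin 265 120
```

View pics/crop.png

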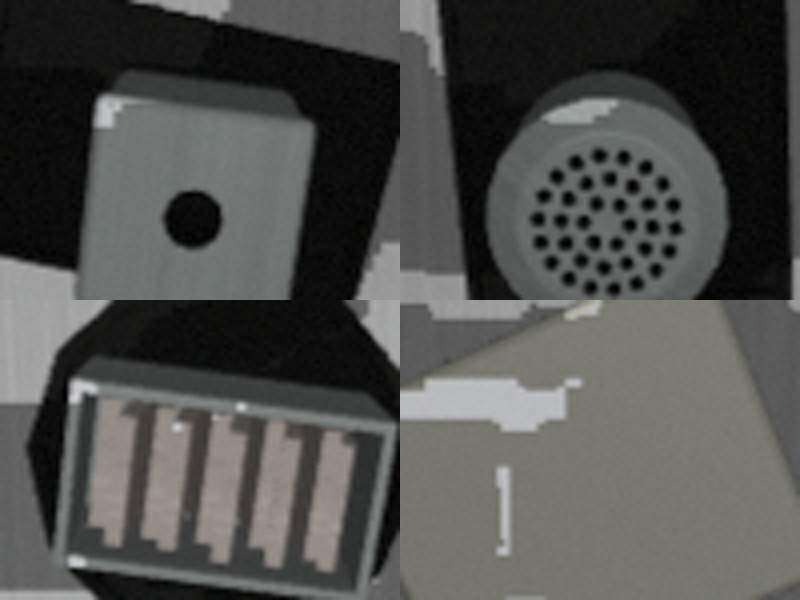

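The enlarged crops confirm the targets: the tin's button is at (193,218), the shaker's hole pattern is centred at (607,222), and the steel caddy's rim corners are at about (72,378), (395,425), (362,598) and (55,562). The tray sizes come out right: 131x88, 105x105 and a radius of 61 mm. The board measures 128x108 mm.

```bash
python3 - <<'E'
from h import *
d=pickle.load(open("c1.pkl","rb"))
# sub-pixel: button / holes by blobs
def crop2px(p,o): return np.atleast_2d(p)/4-.375+np.array(o)
t=d["tin"]; b=ray(t,crop2px((193,218),(265,131)),.078)[0]
L=ray(t,crop2px([(94,92),(318,120)],(265,131)),.072)
print("tin",b.round(4),"lid edge",np.linalg.norm(L[1]-L[0]).round(4),np.degrees(np.arctan2(*(L[1]-L[0])[[1,0]])).round(1))
# tin left/right edges at the row of button
E=ray(t,crop2px([(83,210),(306,210)],(265,131)),.072); print(" mid of side edges",E.mean(0).round(4),np.linalg.norm(E[1]-E[0]).round(4))
s=d["shaker"]; p=ray(s,crop2px((207,222),(264,127)),.079)[0]; print("shaker",p.round(4))
E=ray(s,crop2px([(87,220),(328,220)],(264,127)),.074); print(" lid",E.mean(0).round(4),np.linalg.norm(E[1]-E[0]).round(4))
K=ray(d["caddy"],crop2px([(68,77),(397,124),(364,300),(53,264)],(265,123)),.070)[:,:2]
print("caddy",K.mean(0).round(4),[np.linalg.norm(K[i]-K[i-1]).round(4) for i in range(4)],[np.degrees(np.arctan2(*(K[j]-K[i])[::-1])).round(1) for i,j in((0,1),(3,2),(1,2),(0,3))])
for n,uv,z in(("scene",(279,174),.078),): pass
c=pickle.load(open("c0.pkl","rb"))["wrist"]; print("ramekin",ray(c,(188,181),.042).round(3),"timer",ray(c,(431,187),.036).round(3))
from workcell import bot
# IK check of yaw choices
for n,xy in dict(sq=(.489,-.334),ob=(.533,-.116),rd=(.463,.351),bd=(.57,.131)).items():
    for y in range(-90,91,45):
        q=bot.inverse_kinematics([*xy,.04],down(np.radians(y))); print(n,y,None if q is None else np.round(q,2)[[0,5]])
E
```

```text
tin [ 0.5375 -0.1184  0.078 ] lid edge 0.0589 -7.0
 mid of side edges [ 0.5378 -0.1178  0.072 ] 0.0597
shaker [ 0.4846 -0.3398  0.079 ]
 lid [ 0.4847 -0.3405  0.074 ] 0.064
caddy [0.4619 0.3534] [np.float64(0.0504), np.float64(0.0865), np.float64(0.0485), np.float64(0.0853)] [np.float64(-8.1), np.float64(-6.9), np.float64(-98.0), np.float64(-96.5)]
ramekin [[0.425 0.001 0.042]] timer [[ 0.712 -0.007  0.036]]
sq -90 [-0.8   2.34]
sq -45 [-0.8   1.55]
sq 0 [-0.8   0.77]
sq 45 [-0.8  -0.02]
sq 90 [-0.8 -0.8]
ob -90 [-0.44  2.71]
ob -45 [-0.44  1.92]
ob 0 [-0.44  1.13]
ob 45 [-0.44  0.35]
ob 90 [-0.44 -0.44]
rd -90 [ 0.44 -2.7 ]
rd -45 [0.44 2.8 ]
rd 0 [0.44 2.01]
rd 45 [0.44 1.23]
rd 90 [0.44 0.44]
bd -90 None
bd -45 [0.02 2.38]
bd 0 [0.02 1.59]
bd 45 [0.02 0.8 ]
bd 90 [0.02 0.02]
```

Everything measures consistently: the tin's lid is 59 mm, the shaker's is 64 mm, and the caddy is 86x49.5 mm. The plan is shaker to board, tin to square tray, caddy to oblong tray, then shaker to round tray.

```bash
cat > m.py <<'E'
from h import *
from workcell import bot
SAFE=.19
def st(n): print(n,"t",round(bot.current_clock(),1),"open mm",round(bot.current_opening()*92,1),"grip",np.round(bot.current_grip_force(),1),"F",np.round(bot.current_contact_force(),1),"z",np.round(bot.current_ee_pos(),4))
def pick(xy,yaw,z0,h,N=25):
    r=down(np.radians(yaw)); bot.set_gripper(1.0,N); bot.goto([*xy,SAFE],r)
    bot.line_to([*xy,z0+h-.019],max_speed=.12); st("at"); bot.set_gripper(0.0,N); bot.hold(.2); st("gripped")
    bot.line_to([*xy,SAFE],max_speed=.12); st("lifted")
def place(xy,yaw,z0,h):
    r=down(np.radians(yaw)); bot.line_to([*xy,SAFE],rot=r,max_speed=.2)
    z=z0+h-.019
    bot.line_to([*xy,z+.015],max_speed=.1); bot.line_to([*xy,z+.0005],max_speed=.03); bot.hold(.2); st("down")
    bot.set_gripper(1.0); bot.hold(.2); bot.line_to([*xy,SAFE],max_speed=.12); st("left")
def look(n,xy,f):
    bot.goto([xy[0],xy[1]-.01,.215],down(np.radians(90))); bot.hold(.2); c=bot.read_camera("wrist"); pickle.dump(c,open(n+".pkl","wb")); cv2.imwrite(f,c["pixels"])
E
python3 - <<'E'
from m import *
pick((.4847,-.340),90,.004,.040)
place((.570,.131),90,.012,.040)
pick((.5377,-.118),83,.004,.036)
c=bot.read_camera("scene"); cv2.imwrite("pics/s2.png",c["pixels"])
E
```

```text
at t 9.5 open mm 92.4 grip 0.0 F [ 0.   0.6 -0.5] z [ 0.4853 -0.3405  0.0259]
gripped t 10.3 open mm 63.6 grip 25.0 F [ 0.4 -0.4  0.6] z [ 0.4849 -0.3401  0.0252]
lifted t 11.8 open mm 63.6 grip 25.0 F [-0.1 -0.1 -1.9] z [ 0.4843 -0.3396  0.1889]
down t 16.7 open mm 64.1 grip 25.0 F [-0.1  0.2 -2.9] z [0.5699 0.131  0.0333]
left t 19.0 open mm 91.9 grip 0.0 F [-0.7 -0.7  0.1] z [0.5694 0.131  0.1889]
at t 21.7 open mm 91.8 grip 0.0 F [-0.   1.1 -0. ] z [ 0.5384 -0.1183  0.0218]
gripped t 22.5 open mm 58.5 grip 25.0 F [ 0.8 -0.3  1.2] z [ 0.5378 -0.118   0.0211]
lifted t 24.1 open mm 58.5 grip 25.0 F [-0.4 -0.5 -2.7] z [ 0.5372 -0.1177  0.189 ]
```

View pics/s2.png

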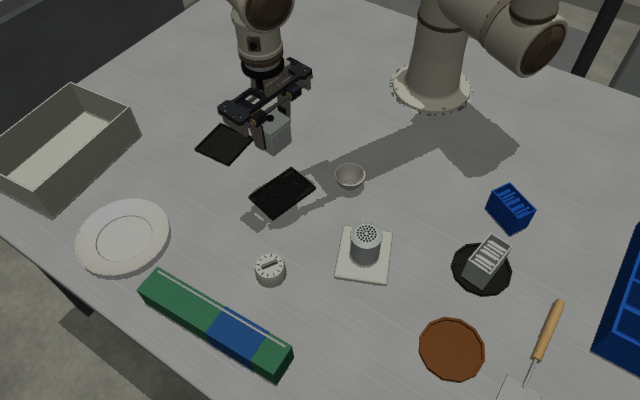

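The scene view shows the shaker upright on the board at (366,245) and the tin held at (275,135). The square tray at (223,144) and the oblong tray at (282,193) are both empty. I'll carry on.

```bash
python3 - <<'E'
from m import *
place((.489,-.334),93.9,.004,.036)
pick((.462,.353),-7.4,.004,.036)
place((.533,-.116),-12.9,.004,.036)
look("l1",(.533,-.116),"pics/l1.png")
pick((.570,.131),90,.012,.040)
place((.4634,.351),90,.004,.040)
look("l2",(.4634,.351),"pics/l2.png")
look("l3",(.489,-.334),"pics/l3.png")
a=[cv2.imread(f"pics/l{i}.png")[70:330,120:520] for i in(1,2,3)]
bot.goto([.40,.17,.35],down(np.pi/2)); c=bot.read_camera("scene")["pixels"]; cv2.imwrite("pics/fin.png",np.vstack([np.hstack(a[:2]),np.hstack([a[2],cv2.resize(c,(400,250))[:250] if 0 else cv2.resize(c,(400,260))])]))
print(bot.current_clock())
E
```

```text
down t 27.9 open mm 58.3 grip 25.0 F [ 0.1  0.2 -2. ] z [ 0.489  -0.334   0.0214]
left t 30.3 open mm 91.7 grip 0.0 F [-0.3  0.1  0.1] z [ 0.4886 -0.3336  0.189 ]
at t 34.6 open mm 92.0 grip 0.0 F [-0.5  0.6  0.7] z [0.4627 0.3534 0.0219]
gripped t 35.5 open mm 50.0 grip 25.0 F [-0.   0.4  0.2] z [0.462 0.353 0.021]
lifted t 37.1 open mm 50.3 grip 25.0 F [-0.7 -0.4 -2. ] z [0.4615 0.3527 0.189 ]
down t 42.2 open mm 49.4 grip 25.0 F [-0.5  0.7 -2. ] z [ 0.533  -0.116   0.0215]
left t 44.7 open mm 92.1 grip 0.0 F [ 0.3 -0.   0.3] z [ 0.5325 -0.1158  0.1891]
at t 49.2 open mm 92.2 grip 0.0 F [ 0.3 -1.1  0.4] z [0.5708 0.131  0.0339]
gripped t 50.0 open mm 63.8 grip 25.0 F [-1.4 -0.1  2.9] z [0.57   0.131  0.0332]
lifted t 51.4 open mm 63.5 grip 25.0 F [ 0.2  0.3 -1.8] z [0.5694 0.131  0.1889]
down t 55.3 open mm 63.8 grip 25.0 F [ 1.1 -0.4 -2. ] z [0.4633 0.351  0.0253]
left t 57.6 open mm 91.7 grip 0.0 F [-0.3 -1.  -0.2] z [0.4629 0.3507 0.189 ]
62.7583
```

View pics/fin.png

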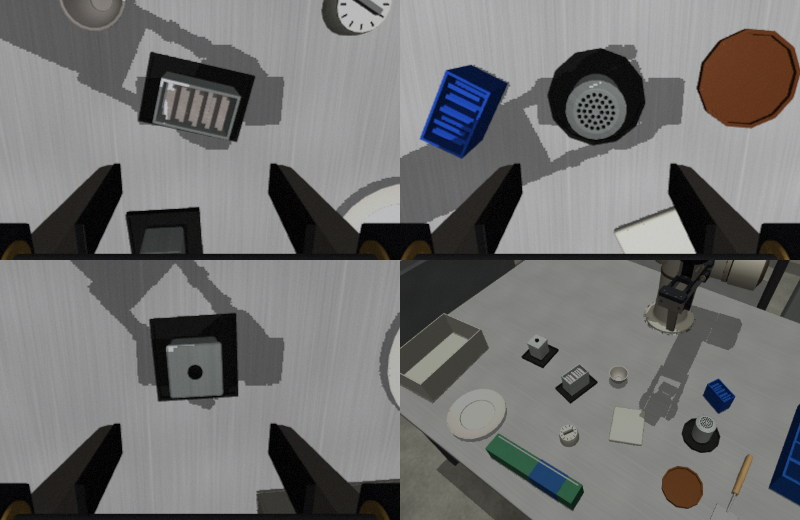

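The montage shows the caddy on the oblong tray at (200,100), the shaker on the round tray at (597,108) and the tin on the square tray at (195,370). The board at (627,425) is empty, and the ramekin and timer look unmoved. I'll check the centring numerically.

```bash
python3 - <<'E'
from h import *
cr=[]
for n,P in [("l1",(.533,-.116,.04)),("l2",(.4634,.351,.04)),("l3",(.489,-.334,.04))]:
    c=pickle.load(open(n+".pkl","rb")); im=c["pixels"]; V=im.max(2); u,v=proj(c,P)[0].astype(int)
    m=(V<45).astype(np.uint8); m=cv2.morphologyEx(m,cv2.MORPH_OPEN,np.ones((3,3)))
    win=np.zeros_like(m); win[max(v-70,0):v+60,u-75:u+75]=1; m*=win
    k,L,st,ce=cv2.connectedComponentsWithStats(m); big=np.isin(L,1+np.flatnonzero(st[1:,4]>60))
    W=(ray(c,np.argwhere(big)[:,::-1],.010)[:,:2]*1000).astype(np.float32)
    print(n,np.round(np.hstack(cv2.minAreaRect(W)[:2]+(cv2.minAreaRect(W)[2],)),1),np.round(np.hstack(cv2.minEnclosingCircle(W)),1),"origin",u-50,v-30)
    cr.append(cv2.resize(im[v-30:v+45,u-50:u+50],None,fx=4,fy=4,interpolation=cv2.INTER_CUBIC))
s=pickle.load(open("c0.pkl","rb"))["side"]
from workcell import bot
e=bot.read_camera("side"); u,v=proj(e,(.4634,.351,.04))[0].astype(int); print("side origin",u-40,v-35)
cr.append(cv2.resize(e["pixels"][v-35:v+40,u-50:u+50],None,fx=4,fy=4,interpolation=cv2.INTER_CUBIC))
cv2.imwrite("pics/fc.png",np.vstack([np.hstack(cr[:2]),np.hstack(cr[2:])]))
E
```

```text
l1 [ 532.7 -116.1   87.8  131.5   77.6] [ 532.8 -116.4   77.9] origin 265 143
l2 [463.9 350.4 119.  118.6  40.9] [463.5 350.8  61.2] origin 266 143
l3 [ 488.8 -333.7  105.4  105.4    3.9] [ 489.3 -333.7   73.4] origin 265 143
side origin 220 87
```

View pics/fc.png

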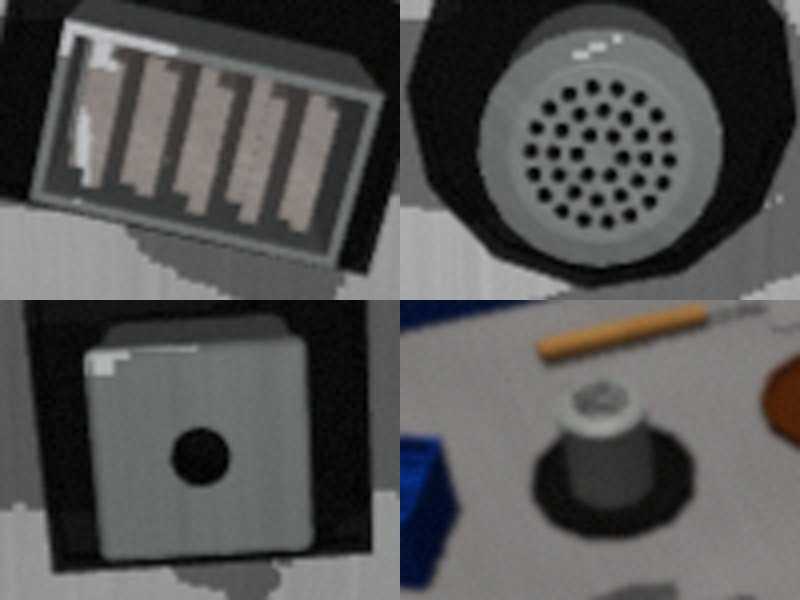

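The crops show the caddy rim corners at (65,19), (386,93), (336,270) and (29,200), the shaker holes centred at (600,153), and the tin's button at (200,456) with its lid edge from (85,349) to (306,338). The side view shows the shaker upright in the round tray.

```bash
python3 - <<'E'
from h import *
C=[pickle.load(open(f"l{i}.pkl","rb")) for i in(1,2,3)]
f=lambda c,p,o,z: ray(c,np.atleast_2d(p)/4-.375+np.array(o),z)[:,:2]*1000
an=lambda a,b: np.degrees(np.arctan2(*(b-a)[::-1])).round(1)
K=f(C[0],[(65,19),(386,93),(336,270),(29,200)],(265,143),.070); print("caddy",K.mean(0).round(1),an(K[0],K[1]),an(K[3],K[2]))
print("shaker",f(C[1],(200,153),(266,143),.079).round(1))
print("tin",f(C[2],(200,156),(265,143),.078).round(1)); E=f(C[2],[(85,49),(306,38),(103,258),(312,249)],(265,143),.072); print(an(E[0],E[1]),an(E[2],E[3]))
E
```

```text
caddy [ 533.5 -116.6] -13.0 -13.4
shaker [[462.8 351.3]]
tin [[ 488.5 -334.5]]
2.9 2.7
```

All three containers are within 1 mm of their tray centres. The caddy is within about 0.5° of its tray's line and the tin within about 1°.

```bash
python3 -c "
from workcell import bot
print(bot.job_done(),bot.current_clock())"
```

```text
the job is handed in; nothing more can be done
the job is handed in; nothing more can be done
```

The job is handed in: the shaker, tin and caddy each stand upright on their own tray, within about 1 mm of centre and 1° of line by the last pictures, with the board empty and about 63 s used.

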